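Lock out the telescoping grout brush

TASK

Get the grout brush ready for use: draw its telescoping handle out to full length and twist it, whichever way it needs, until the lock button clicks out through the hole in the tube. Then let go, leaving the brush locked at full length in its clip and everything else on the shelf standing where it was.

Things in the scene. Friction and masses are not known exactly. Their poses are not given: they have to be found in the camera images.
- rack: Pine rack, fixed. Origin: centre of its foot on the work surface; x away from the robot at yaw 0. Lower plank x -105 to 145, y +-285 mm, top at z 20. A pine cross-rail overhead, z 385 to 442 mm, x -30 to 4, y +-279: it bars a tool from coming straight down on the knob, so come tilted along the leaning tube. Slim posts at y +-270 mm; a light switch on the rail at y 210 reaches to x -65 mm.
- pole: Grout brush: aluminium outer tube 36 mm in diameter, clamped fast in the rack (y 0), leaning 0.61 rad (35 degrees) from vertical, upper end towards the robot (rack's -x). Origin: lower end, at the wooden brush head (90 mm wide). z points up along the tube's axis, x square to it, towards the side with the lock hole.
- mouth (a point): Mouth (upper end) of the outer tube, on its axis, 135 mm from the pole's origin, same axes as the pole. A collar 40 mm in diameter and 12 mm long ends here; the handle with its knob slides out along +z.
- hole (a point): Lock hole on the tube's outer face, 26 mm below the mouth and 18 mm from the axis, same axes as the pole; 14 mm along the tube, about 9 mm across. At the start the button sits inside the tube at an unknown hidden angle, up to 0.95 rad to either side of the hole. The knob twists against 0.05 to 0.15 N m, to end stops 1.15 rad either side of the hole.
- knob_centre (a point): On the handle's axis in the black round grip knob, 30 mm in diameter and 44 mm long, all of one diameter: the knob runs from 25 mm below to 19 mm above this point (3 mm more to a thin end disc). It slides with the handle; fully in, it is 28 mm above the mouth. Its axes stay those of point mouth: they do NOT turn when the knob is twisted.
- handle (a joint): Extension of the handle, m: 0 fully pushed in, hard stop at 0.071. It slides along the tube against a friction of some 3 N and stays where it is left. The lock button reaches the hole only within about 4 mm of the hard stop, so keep it drawn out while twisting.
- button (a joint): Lock button, m: 0 to 0.001 pressed in (hidden inside the tube), 0.007 clicked out through the hole. A steel pin 7 mm in diameter on the inner tube, sprung outwards with 2 to 5 N; it slides and turns with the knob. Once in the hole it locks both slide and twist, with about 0.1 rad and a few mm of play.
- caddy: Bystander: closed blue plastic caddy with a flip-top lid, 126 x 146 x 104 mm, origin under its centre, stands on the lower plank on the +y side.
- soap_dish: Bystander: white ceramic soap dish 85 x 120 x 26 mm, origin under its centre, on the lower plank on the -y side.
- bottle_a: Bystander: closed white plastic bottle, 60 mm in diameter, 150 mm tall, origin under its centre, on the lower plank on the -y side.
- bottle_b: Bystander: a second bottle like bottle_a, beside it.

How it is judged:
At the end, for the whole second after the job is handed in: The lock button stands out through the hole (more than 5.5 of 7 mm), the handle is out by more than 63 of 71 mm and at rest, released; caddy, soap dish and both bottles are upright and within 30 mm of where they stood (value of joint button above 0.0055 m and value of joint handle above 0.063 m and velocity of joint handle below 0.005 m/s and distance of each of caddy, soap_dish, bottle_a, bottle_b from where it was at the start of the episode below 0.03 m and angle between each of bottle_a, bottle_b, caddy, soap_dish's own z axis and vertical below 0.2 rad); the robot touches nothing.
It fails at once if a bottle is knocked over (angle between any of bottle_a, bottle_b's own z axis and vertical above 0.6 rad).
It also fails if it takes over 54 s, if anything falls off the work surface, if the arm or the gripper's body presses on something with over 40 N, if the wrist force passes 120 N, or if a joint passes its speed limit or range.

ROBOT

A 7-joint arm with a two-finger parallel gripper is mounted at the origin on the work surface. World frame = base frame: x ahead of the robot, y to its left, z up, the work surface at z = 0. Lengths are in m, angles in rad, forces in N, time in s.
With the tool pointing down it reaches from about 0.425 to 0.925 m from the base axis. Payload 6.8 kg.
Tool frame: the origin (TCP) lies between the finger pads; the fingertips stand 22 mm ahead of it and the grasp point (between the pads) lies 3 mm ahead of it; z points along the fingers, x is the direction in which the jaws open and shut, and the axes are right-handed (so a half turn about z gives the same grasp; the last joint's range is limited). The gripper opens to 85 mm and grips with 20 to 120 N. Pads are 22 mm wide; open, the fingers measure 114 mm over their backs; the gripper's body (76 mm by 85 mm) begins 54 mm behind the grasp point. The pads swing forward as they close: fully open they stand 13 mm farther back than shut.
Start: joints at [1.181, 0.477, 0.022, 1.555, -0.011, 1.109, -0.083], TCP at [0.188, -0.648, 0.253] pointing down, gripper open.
Joint ranges: [-2.96, 2.96], [-0.34, 2.1], [-1.41, 1.46], [0.24, 2.44], [-1.37, 4.51], [0.17, 1.92], [-2.96, 2.96]. Speed limits (rad/s): [2.39, 2.39, 3.14, 3.14, 3.14, 3.14, 3.14].

INTERFACE

Orientations are given as a 3x3 rotation matrix whose columns are the frame's x, y, z axes.
In Python, from bench import arm, get_image, camera_params gives the robot as it stands.
- The arm moves only by the tool jog_arm, never from a script. Its argument "targets" is a list that holds one entry, the list of rows, each a list of 5 numbers: the finger opening in mm, from 0 to 85.4, then the shift along the tool's x, y, z in units of 50 mm (1.0 is 50 mm), then the turn about the tool's z in units of 8 degrees (1.0 is 8 degrees). A call has 1 to 10 rows; each row is the pose to reach, as a shift and turn from the pose commanded when the call began, along the tool's axes at that moment; what a row does not reach only later rows make up. A row lasts 1/8 s, in which the tool goes at most 62.5 mm and 10.7 degrees, less where a joint would pass 70% of its speed; a pose out of reach is approached as far as the arm can. A call with a gripper value outside its range is refused whole. The fingers move at their own pace and stop on an object; the grip force is fixed at half the most. Time passes only in rows, so rows that repeat a pose let the fingers close. It gives the time, the measured TCP pose, the force and the opening at its end, in the units of the state.
- arm.get_obs(): the state, without advancing time (a new reading comes with each control period).
- get_image(name): name is "side" or "top" or "wrist"; returns (picture, depth): 400x640x3 uint8, red, green, blue; 400x640 float32, m along the optical axis (not along the pixel's ray), 0 where there is no reading.
- camera_params(name): a dict with "mtx" (3x3 intrinsics, pixels), "cam_to_world" (4x4, takes a point from camera to world coordinates). Camera axes: x right, y down, z forward; pixel columns grow to the right and rows downward; lengths in m; the calibration is good to about 2 mm. A picture is of the moment at which its call begins: read the wrist's pose just before it. camera_params takes no time and is no camera call; for the wrist camera it gives the pose at the moment of the call.
- arm.hand_in(): hands the job in, once; it reports no verdict.
The state is a dict: "t": time; "q": joint angles; "joint_velocities": joint speeds; "effort": joint torques, N m; "tcp_pos": TCP position; "ee_rot": TCP orientation; "contact_force": force on the tool from outside, world axes, zero at the start; "moment": the same for the moment, N m; "gripper_width": opening from 0.0 (shut) to 1.0 (fully open).
Only numpy, scipy, OpenCV 4.12 (cv2) and the standard library are available. Lean on these libraries where they do the work, as an engineer would, in place of code of your own. Each camera call takes 0.05 s, during which the arm holds its last target.

## Working session

There is one attempt and no reset: what is moved stays moved. The work goes in short steps, Python scripts to look and compute and a tool call to move; the robot and the scene stay as the last step left them, time stands still between calls to the robot, and variables do not carry over. Pictures are saved under pics/ and viewed, and the job is handed in when it is done.

Besides the shell and the picture viewer there is one more tool, called after "Emit:" as name(argument=value, ...), one argument or row to a line, values as JSON. jog_arm: Moves the arm, as the interface text tells. Its arguments: {"type":"object","properties":{"targets":{"type":"array"}},"required":["targets"]}

```bash
ls; mkdir -p pics
python3 - <<'E'
from bench import arm,get_image,camera_params
import cv2,numpy as np
o=arm.get_obs();print(o)
for n in["side","top"]:
    p,d=get_image(n);cv2.imwrite(f"pics/{n}0.png",p[...,::-1]);np.savez(f"pics/{n}0.npz",p=p,d=d)
    c=camera_params(n);print(n,c)
E
```

```text
pics
{'t': 0.0, 'q': array([ 1.18088961,  0.47780463,  0.02233682,  1.55646618, -0.0114914 ,
        1.10931143, -0.08308376]), 'joint_velocities': array([ 4.48981303e-04,  9.34034324e-05, -4.04177223e-04,  8.50796423e-04,
        8.42904022e-04,  3.13731800e-04,  1.18168230e-03]), 'effort': array([-2.93574494e-04, -5.96452475e+01,  1.60752553e+00, -2.81201220e+01,
        1.23534122e-02,  9.31507180e-03,  6.46067818e-06]), 'tcp_pos': array([ 0.18754192, -0.6478365 ,  0.25231638]), 'ee_rot': array([[ 2.78133324e-01, -9.60542255e-01, -6.55665854e-04],
       [-9.60540686e-01, -2.78134059e-01,  1.74208883e-03],
       [-1.85571294e-03,  1.45260773e-04, -9.99998268e-01]]), 'contact_force': array([-0.71706531, -0.67338609,  0.01133874]), 'moment': array([-0.02348514, -0.02018538,  0.01500271]), 'gripper_width': 0.9978022418350252}
side {'mtx': array([[428.57235014,   0.        , 327.1622521 ],
       [  0.        , 428.57235014, 201.96330579],
       [  0.        ,   0.        ,   1.        ]]), 'cam_to_world': array([[ 0.97476455, -0.15769017,  0.1580123 ,  0.46192666],
       [-0.22234054, -0.62248179,  0.7503873 , -0.73332104],
       [-0.01996892, -0.76658348, -0.6418341 ,  0.77840794],
       [ 0.        ,  0.        ,  0.        ,  1.        ]])}
top {'mtx': array([[429.86852552,   0.        , 330.0183782 ],
       [  0.        , 429.86852552, 199.95100126],
       [  0.        ,   0.        ,   1.        ]]), 'cam_to_world': array([[ 0.02588768, -0.98891064,  0.14623805,  0.49563404],
       [-0.99958323, -0.02747646, -0.00885455,  0.02212725],
       [ 0.01277446, -0.14594787, -0.9892098 ,  1.07842934],
       [ 0.        ,  0.        ,  0.        ,  1.        ]])}
```

View pics/side0.png

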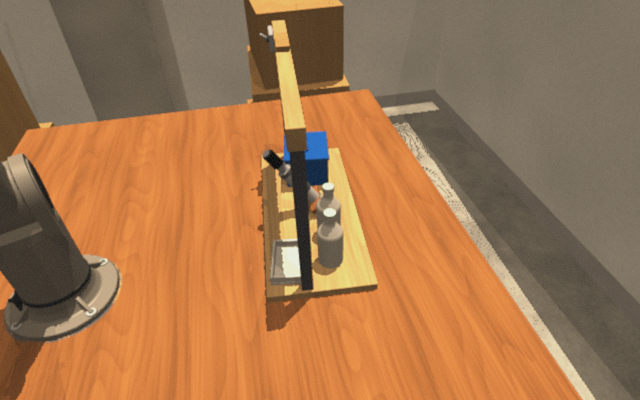

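View pics/top0.png

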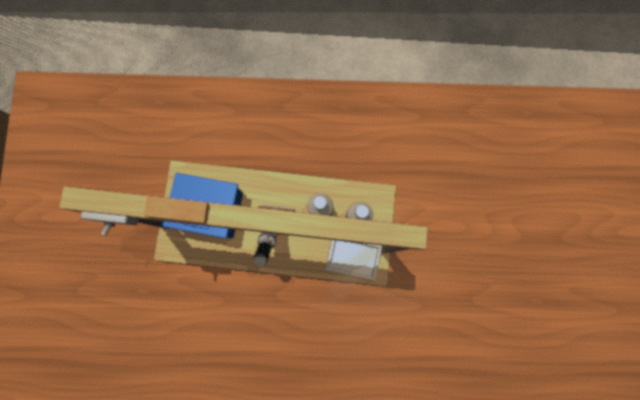

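The side view shows the knob at about (270,155), the tube running down to (310,195), and the rail in front of it. The top view has the plank corners at about (171,161), (395,185), (387,286) and (155,261), with the knob near (262,255). I'll measure from these.

```bash
cat > h.py <<'E'
import numpy as np,cv2
def load(f): z=np.load(f);return z['p'],z['d']
def ray(c,u,v):
    K=c['mtx'];return np.array([(u-K[0,2])/K[0,0],(v-K[1,2])/K[1,1],1.])
def w(c,u,v,d): return (c['cam_to_world']@np.r_[ray(c,u,v)*d,1])[:3]
def onz(c,u,v,z):
    T=c['cam_to_world'];r=T[:3,:3]@ray(c,u,v);return T[:3,3]+r*(z-T[2,3])/r[2]
def proj(c,X):
    T=c['cam_to_world'];p=T[:3,:3].T@(np.asarray(X)-T[:3,3]);q=c['mtx']@(p/p[2]);return q[:2]
def crop(p,x0,y0,x1,y1,s,f): cv2.imwrite(f,cv2.resize(p[y0:y1,x0:x1,::-1],None,fx=s,fy=s,interpolation=cv2.INTER_CUBIC))
E
python3 - <<'E'
from bench import camera_params
from h import *
p,d=load('pics/top0.npz');c=camera_params('top')
for u,v in [(171,161),(395,185),(387,286),(155,261)]: print(onz(c,u,v,.02))
for u,v in [(66,197),(425,238)]: print('rail',w(c,u,v,d[v,u]))
crop(p,220,200,320,290,8,'pics/topc.png')
print(d[230:272:3,256:272:2].round(3))
p,d=load('pics/side0.npz');crop(p,245,135,345,215,8,'pics/sidec.png')
c=camera_params('side')
for u,v in [(270,156),(274,160),(278,165),(282,170),(286,176)]: print('s',w(c,u,v,d[v,u]))
E
```

```text
[0.73983334 0.41433024 0.02      ]
[ 0.69450239 -0.14921476  0.02      ]
[ 0.44536804 -0.13075086  0.02      ]
[0.49068677 0.43315653 0.02      ]
rail [0.58500098 0.41658217 0.42929189]
rail [ 0.53736246 -0.12823376  0.43118886]
[[0.667 0.662 0.657 0.651 0.648 0.65  0.648 0.649]
 [1.056 1.056 1.052 0.92  0.916 0.917 0.915 0.917]
 [1.057 1.056 0.914 0.913 0.912 0.913 0.917 0.913]
 [1.05  0.919 0.919 0.919 0.909 0.91  0.913 0.916]
 [1.055 0.924 0.921 0.893 0.889 0.897 0.902 0.91 ]
 [1.05  0.892 0.883 0.882 0.882 0.884 0.889 0.895]
 [1.051 0.88  0.872 0.871 0.874 0.878 0.881 0.891]
 [0.87  0.865 0.863 0.862 0.865 0.871 0.875 0.888]
 [0.859 0.857 0.855 0.859 0.857 0.861 0.872 1.049]
 [0.859 0.857 0.856 0.856 0.856 0.861 0.866 1.045]
 [0.862 0.861 0.862 0.859 0.86  0.859 1.047 1.047]
 [0.865 0.862 0.863 0.863 0.862 1.043 1.045 1.044]
 [1.046 1.046 0.    1.043 1.045 1.047 1.042 1.049]
 [1.044 1.039 1.042 1.04  1.042 1.042 1.041 1.045]]
s [0.50803279 0.13600137 0.20663955]
s [0.51659135 0.13955917 0.19126513]
s [0.52452    0.13507053 0.17815277]
s [0.53344932 0.14158617 0.15702626]
s [0.54080899 0.13019047 0.14529702]
```

```bash
ls pics
```

```text
side0.npz
side0.png
sidec.png
top0.npz
top0.png
topc.png
```

View pics/sidec.png

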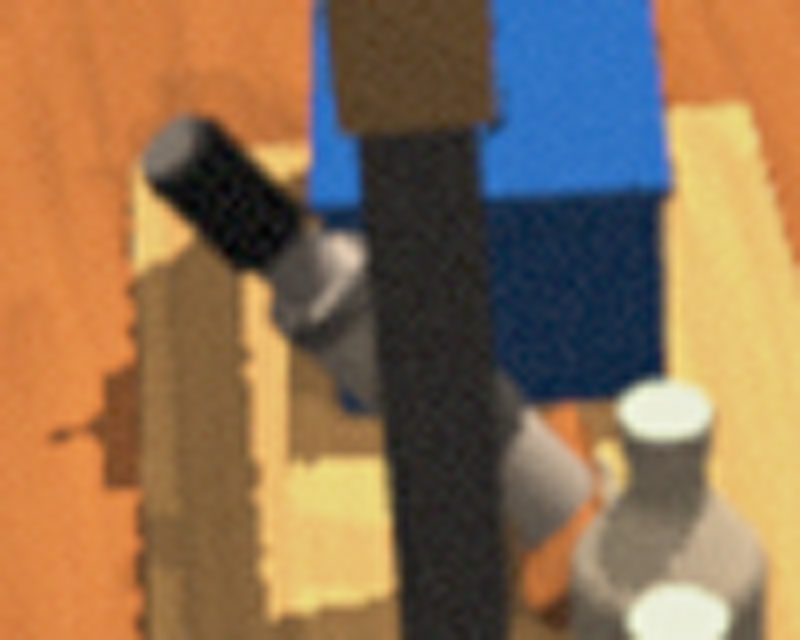

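View pics/topc.png

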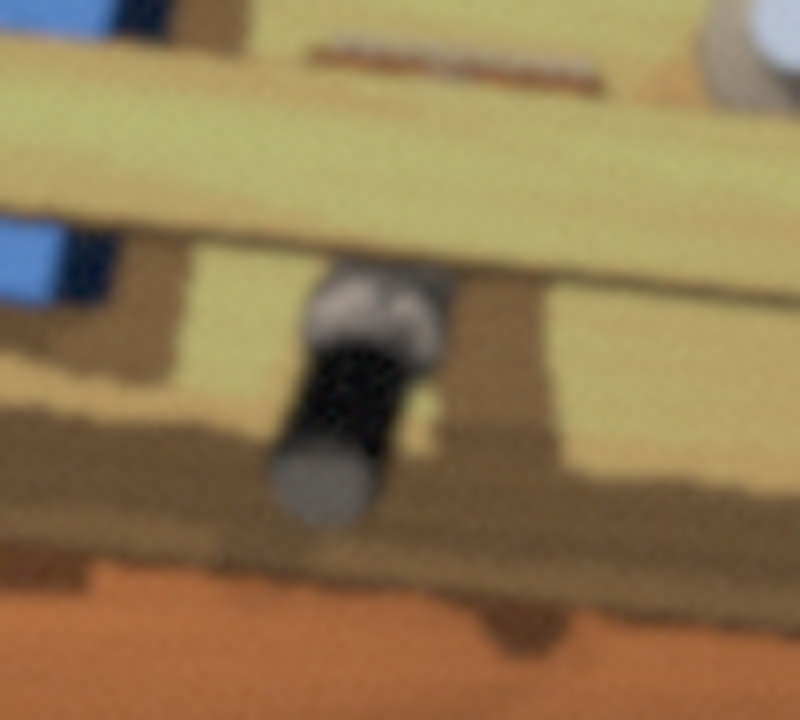

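Run:
```python
from bench import camera_params
from h import *
cs,ct=camera_params('side'),camera_params('top')
def tri(us,ut):
    A=[];b=[]
    for c,u in((cs,us),(ct,ut)):
        T=c['cam_to_world'];r=T[:3,:3]@ray(c,*u);r/=np.linalg.norm(r);P=np.eye(3)-np.outer(r,r);A.append(P);b.append(P@T[:3,3])
    X=np.linalg.lstsq(np.vstack(A),np.hstack(b),rcond=None)[0];return X,proj(cs,X)-us,proj(ct,X)-ut
cap=tri(np.array([245+175/8,135+150/8]),np.array([220+325/8,200+482/8]));print('cap',cap)
yaw=-0.078
xr=np.array([np.cos(yaw),np.sin(yaw),0]);yr=np.array([-np.sin(yaw),np.cos(yaw),0])
az=-np.sin(.61)*xr+np.array([0,0,np.cos(.61)])
O=np.array([.5727,.1435,0])
X=cap[0]; print('cap in rack',xr@(X-O),yr@(X-O),X[2])
for n,s in (('cap',0),('knobc',-.022),('knob bottom',-.047),('mouth',-.05),('origin',-.185)):
    Y=X+s*az;print(n,Y.round(4),'side',proj(cs,Y).round(1),((proj(cs,Y)-[245,135])*8).round(),'top',((proj(ct,Y)-[220,200])*8).round(),xr@(Y-O))
# axis from depth: top pixels on knob
p,d=load('pics/top0.npz')
m=(d>.84)&(d<.93);m[:, :250]=0;m[:,280:]=0;m[:232]=0;m[270:]=0
v,u=np.nonzero(m);P=np.array([w(ct,a,b,d[b,a]) for a,b in zip(u,v)])
q=P-X;perp=q-np.outer(q@az,az);print(np.c_[q@az,perp@yr,perp@np.cross(yr,az)][::9].round(3))
```

```text
cap (array([0.50026306, 0.15038846, 0.20490103]), array([-0.72275191,  0.0800541 ]), array([ 0.08495226, -0.87516759]))
cap in rack -0.072753453408277 0.0012231622511136493 0.20490103324696426
cap [0.5003 0.1504 0.2049] side [266.2 153.8] [169. 151.] top [326. 475.] -0.072753453408277
knobc [0.5128 0.1494 0.1869] side [272.1 159.5] [217. 196.] top [342. 426.] -0.060150369286066374
knob bottom [0.5271 0.1483 0.1664] side [278.8 165.8] [270. 246.] top [360. 374.] -0.04582868278355442
mouth [0.5288 0.1482 0.1639] side [279.5 166.5] [276. 252.] top [362. 368.] -0.04411008040325299
origin [0.6059 0.1421 0.0533] side [312.3 197.6] [538. 500.] top [445. 124.] 0.03322702671031202
[[-0.078  0.013  0.016]
 [-0.066  0.004  0.022]
 [-0.07   0.013  0.016]
 [-0.067 -0.006  0.02 ]
 [-0.065  0.008  0.017]
 [-0.069 -0.01   0.017]
 [-0.067  0.004  0.014]
 [-0.07  -0.015  0.014]
 [-0.065  0.002  0.013]
 [-0.071 -0.017  0.011]
 [-0.06   0.001  0.013]
 [-0.07  -0.017  0.01 ]
 [-0.058  0.002  0.012]
 [-0.064 -0.016  0.01 ]
 [-0.055  0.004  0.011]
 [-0.062 -0.014  0.009]
 [-0.051  0.005  0.011]
 [-0.063 -0
[... 225 characters left out ...]
16]
 [-0.067 -0.016 -0.009]
 [-0.021 -0.004  0.016]
 [-0.022  0.012  0.011]
 [-0.022 -0.006  0.014]
 [-0.014  0.007  0.015]
 [-0.023 -0.01   0.011]
 [-0.009  0.001  0.016]
 [-0.028 -0.014  0.006]
 [-0.007 -0.003  0.016]
 [-0.005  0.011  0.013]
 [-0.009 -0.007  0.013]
 [-0.002  0.004  0.013]
 [-0.012 -0.012  0.009]
 [ 0.002 -0.001  0.014]
 [-0.006  0.015  0.004]
 [ 0.001 -0.004  0.011]
 [ 0.002  0.009  0.008]
 [ 0.002 -0.009  0.01 ]
 [ 0.003  0.005  0.007]
 [-0.    -0.012  0.007]
 [ 0.005 -0.003  0.007]
 [ 0.003  0.009  0.002]
 [ 0.004 -0.009  0.005]
 [ 0.004  0.003  0.001]
 [ 0.002  0.011 -0.004]
 [ 0.003 -0.007 -0.001]
 [ 0.002  0.001 -0.005]
 [ 0.005  0.004 -0.006]
 [ 0.002  0.003 -0.01 ]]
```

Emit:
jog_arm(
  targets=[
    [[85, 0, 0, -1.2, 0], [85, 0, 0, -2.4, 0], [85, 0, 0, -3.6, 0], [85, 0, 0, -4.8, 0], [85, -1, -0.8, -5.5, 0], [85, -2, -1.6, -6, 0], [85, -3, -2.4, -6, 0], [85, -4, -3.2, -6, 0], [85, -5, -4, -6, 0], [85, -6, -4.8, -6, 0]],
  ],
)

```text
t: 1.35
tcp_pos: [0.3269, -0.3114, 0.553]
ee_rot: [[0.278, -0.961, -0.0], [-0.961, -0.278, -0.0], [-0.0, 0.0, -1.0]]
contact_force: [0.8, -0.8, -0.3]
gripper_width: 0.997
```

Emit:
jog_arm(
  targets=[
    [[85, -0.9, -0.8, -0.5, 0], [85, -1.8, -1.6, -1, 0], [85, -2.7, -2.4, -1.5, 0], [85, -3.6, -3.2, -2, 0], [85, -4.6, -3.9, -2.5, 0], [85, -4.6, -3.9, -3.5, 0], [85, -4.6, -3.9, -4.5, 0], [85, -4.6, -3.9, -5.5, 0], [85, -4.6, -3.9, -5.5, 0]],
  ],
)

```text
t: 2.48
tcp_pos: [0.4488, -0.0383, 0.7174]
ee_rot: [[0.279, -0.957, 0.075], [-0.96, -0.279, 0.004], [0.018, -0.073, -0.997]]
contact_force: [-0.4, -0.2, 0.2]
gripper_width: 0.997
```

Run:
```python
from bench import arm
o=arm.get_obs();print(o['q'].round(3),o['tcp_pos'],o['ee_rot'].round(3))
```

```text
[ 1.290e-01 -5.000e-03 -1.800e-01  1.156e+00 -1.000e-03  1.915e+00
 -1.339e+00] [ 0.44875201 -0.03830153  0.71735253] [[ 0.279 -0.957  0.075]
 [-0.96  -0.279  0.004]
 [ 0.018 -0.073 -0.997]]
```

Emit:
jog_arm(
  targets=[
    [[85, 0, 0, 1.0, 0], [85, 0, 0, 1.0, 0], [85, 0, 0, 1.0, 0]],
  ],
)

```text
t: 2.85
tcp_pos: [0.4527, -0.0398, 0.6691]
ee_rot: [[0.275, -0.958, 0.077], [-0.961, -0.276, 0.003], [0.018, -0.075, -0.997]]
contact_force: [0.5, -1.0, 0.7]
gripper_width: 1.003
```

Run:
```python
from bench import arm
o=arm.get_obs();print(o['q'].round(3),o['tcp_pos'],o['ee_rot'].round(3))
```

```text
[ 0.139 -0.032 -0.179  1.292 -0.006  1.805 -1.333] [ 0.45268521 -0.03978558  0.66911833] [[ 0.275 -0.958  0.077]
 [-0.961 -0.276  0.003]
 [ 0.018 -0.075 -0.997]]
```

Emit:
jog_arm(
  targets=[
    [[85, 0, 0, -10, 0], [85, 0, 0, -10, 0], [85, 0, 0, -10, 0], [85, 0, 0, -10, 0], [85, 0, 0, -10, 0]],
  ],
)

```text
t: 3.48
tcp_pos: [0.4292, -0.0391, 0.7571]
ee_rot: [[0.274, -0.948, 0.16], [-0.961, -0.277, 0.003], [0.041, -0.154, -0.987]]
contact_force: [-0.4, 0.2, 0.2]
gripper_width: 0.992
```

Run:
```python
from bench import arm
o=arm.get_obs();print(o['q'].round(3),o['tcp_pos'],o['ee_rot'].round(3))
```

```text
[ 0.894 -0.026 -0.883  1.081 -0.026  1.916 -1.291] [ 0.42924024 -0.03906037  0.75711884] [[ 0.274 -0.948  0.16 ]
 [-0.961 -0.277  0.003]
 [ 0.041 -0.154 -0.987]]
```

Emit:
jog_arm(
  targets=[
    [[85, 0.8, -2.8, -5.6, 0], [85, 0.8, -2.8, -5.6, 0], [85, 0.8, -2.8, -5.6, 0], [85, 0.8, -2.8, -5.6, 0]],
  ],
)

```text
t: 3.98
tcp_pos: [0.4646, -0.0436, 0.7858]
ee_rot: [[0.27, -0.937, 0.221], [-0.961, -0.275, 0.007], [0.054, -0.215, -0.975]]
contact_force: [0.9, -0.1, -0.2]
gripper_width: 0.995
```

```bash
cat > st.py <<'E'
from bench import arm
import numpy as np
o=arm.get_obs();q=o['q'];print(q.round(3),o['tcp_pos'].round(4),o['ee_rot'].round(3).tolist(),'tilt',np.arccos(-o['ee_rot'][2,2]).round(3),'yaw',np.arctan2(o['ee_rot'][1,2],o['ee_rot'][0,2]).round(3))
E
python3 st.py
```

```text
[ 4.700e-02 -1.000e-03 -8.800e-02  1.003e+00  2.000e-03  1.916e+00
 -1.331e+00] [ 0.4646 -0.0436  0.7858] [[0.27, -0.937, 0.221], [-0.961, -0.275, 0.007], [0.054, -0.215, -0.975]] tilt 0.223 yaw 0.032
```

Emit:
jog_arm(
  targets=[
    [[85, 1.8, -2.9, -5.4, 0], [85, 1.8, -2.9, -5.4, 0], [85, 1.8, -2.9, -5.4, 0], [85, 1.8, -2.9, -5.4, 0], [85, 1.8, -2.9, -5.4, 0]],
  ],
)

```text
t: 4.6
tcp_pos: [0.5176, -0.0674, 0.8205]
ee_rot: [[0.267, -0.918, 0.294], [-0.96, -0.279, -0.001], [0.083, -0.283, -0.956]]
contact_force: [0.3, 0.8, -0.3]
gripper_width: 0.997
```

```bash
python3 st.py
```

```text
[-0.603  0.087  0.749  0.863 -0.104  1.916 -1.203] [ 0.5176 -0.0674  0.8205] [[0.267, -0.918, 0.294], [-0.96, -0.279, -0.001], [0.083, -0.283, -0.956]] tilt 0.299 yaw -0.002
```

Emit:
jog_arm(
  targets=[
    [[85, 1.5, -3, -5.3, 0], [85, 1.5, -3, -5.3, 0], [85, 1.5, -3, -5.3, 0], [85, 1.5, -3, -5.3, 0], [85, 1.5, -3, -5.3, 0]],
  ],
)

```text
t: 5.22
tcp_pos: [0.5485, -0.0824, 0.8505]
ee_rot: [[0.255, -0.896, 0.363], [-0.961, -0.277, -0.008], [0.108, -0.347, -0.932]]
contact_force: [0.1, 0.2, 1.0]
gripper_width: 0.994
```

```bash
python3 st.py
```

```text
[-0.317  0.158  0.521  0.716 -0.145  1.916 -1.183] [ 0.5485 -0.0824  0.8505] [[0.255, -0.896, 0.363], [-0.961, -0.277, -0.008], [0.108, -0.347, -0.932]] tilt 0.372 yaw -0.023
```

Emit:
jog_arm(
  targets=[
    [[85, 1.4, -2.6, -7.4, 0], [85, 1.4, -2.6, -7.4, 0], [85, 1.4, -2.6, -7.4, 0], [85, 1.4, -2.6, -7.4, 0], [85, 1.4, -2.6, -7.4, 0]],
  ],
)

```text
t: 5.85
tcp_pos: [0.5236, -0.089, 0.8879]
ee_rot: [[0.244, -0.868, 0.432], [-0.96, -0.278, -0.017], [0.135, -0.411, -0.902]]
contact_force: [0.5, 0.4, 0.0]
gripper_width: 0.993
```

```bash
python3 st.py
```

```text
[-0.386  0.115  0.6    0.683 -0.141  1.915 -1.174] [ 0.5236 -0.089   0.8879] [[0.244, -0.868, 0.432], [-0.96, -0.278, -0.017], [0.135, -0.411, -0.902]] tilt 0.447 yaw -0.039
```

Emit:
jog_arm(
  targets=[
    [[85, 1.6, -3, -8.4, 0], [85, 1.6, -3, -8.4, 0], [85, 1.6, -3, -8.4, 0], [85, 1.6, -3, -8.4, 0], [85, 1.6, -3, -8.4, 0], [85, 1.6, -3, -8.4, 0]],
  ],
)

```text
t: 6.6
tcp_pos: [0.4886, -0.0956, 0.9261]
ee_rot: [[0.23, -0.834, 0.501], [-0.96, -0.28, -0.026], [0.162, -0.475, -0.865]]
contact_force: [-0.5, -0.4, 0.2]
gripper_width: 1.002
```

```bash
python3 st.py
```

```text
[-0.562  0.052  0.755  0.664 -0.108  1.915 -1.175] [ 0.4886 -0.0956  0.9261] [[0.23, -0.834, 0.501], [-0.96, -0.28, -0.026], [0.162, -0.475, -0.865]] tilt 0.526 yaw -0.051
```

Emit:
jog_arm(
  targets=[
    [[85, 2.8, -4.4, -7.5, 0], [85, 2.8, -4.4, -7.5, 0], [85, 2.8, -4.4, -7.5, 0], [85, 2.8, -4.4, -7.5, 0], [85, 2.8, -4.4, -7.5, 0], [85, 2.8, -4.4, -7.5, 0]],
  ],
)

```text
t: 7.35
tcp_pos: [0.4868, -0.1189, 0.9588]
ee_rot: [[0.213, -0.798, 0.564], [-0.959, -0.282, -0.037], [0.189, -0.533, -0.825]]
contact_force: [0.9, 0.2, 0.2]
gripper_width: 0.995
```

```bash
python3 st.py
```

```text
[-0.27   0.083  0.547  0.557 -0.164  1.915 -1.137] [ 0.4868 -0.1189  0.9588] [[0.213, -0.798, 0.564], [-0.959, -0.282, -0.037], [0.189, -0.533, -0.825]] tilt 0.601 yaw -0.066
```

Emit:
jog_arm(
  targets=[
    [[85, -0.88, 0.7, 0.52, 0], [85, -1.76, 1.4, 1.04, 0], [85, -2.64, 2.1, 1.57, 0], [85, -3.52, 2.8, 2.1, 0], [85, -4.4, 3.5, 2.6, 0], [85, -5.28, 4.2, 3.14, 0], [85, -6.15, 4.88, 3.66, 0], [85, -6.15, 4.88, 3.66, 0]],
  ],
)

```text
t: 8.35
tcp_pos: [0.4217, 0.0638, 0.7012]
ee_rot: [[0.225, -0.807, 0.546], [-0.955, -0.295, -0.041], [0.194, -0.512, -0.837]]
contact_force: [-1.2, 2.3, 0.7]
gripper_width: 0.997
```

```bash
python3 st.py
```

```text
[ 0.027 -0.336 -0.31   1.557  0.101  1.362 -1.572] [0.4217 0.0638 0.7012] [[0.225, -0.807, 0.546], [-0.955, -0.295, -0.041], [0.194, -0.512, -0.837]] tilt 0.58 yaw -0.075
```

Emit:
jog_arm(
  targets=[
    [[85, -0.4, 0.2, 0.9, 0], [85, -0.8, 0.5, 1.8, 0], [85, -1.1, 0.7, 2.6, 0], [85, -1.39, 0.89, 3.46, 0], [85, -1.39, 0.89, 3.46, 0]],
  ],
)

```text
t: 8.98
tcp_pos: [0.4641, 0.104, 0.5151]
ee_rot: [[0.216, -0.815, 0.537], [-0.956, -0.289, -0.055], [0.2, -0.502, -0.841]]
contact_force: [0.4, 0.7, 0.7]
gripper_width: 0.998
```

```bash
python3 st.py
```

```text
[ 0.005 -0.275 -0.42   1.909  0.199  0.993 -1.789] [0.4641 0.104  0.5151] [[0.216, -0.815, 0.537], [-0.956, -0.289, -0.055], [0.2, -0.502, -0.841]] tilt 0.571 yaw -0.102
```

Emit:
jog_arm(
  targets=[
    [[85, -0.4, 0.46, 0.79, 0], [85, -0.8, 0.92, 1.58, 0], [85, -1.2, 1.4, 2.4, 0], [85, -1.6, 1.86, 3.2, 0], [85, -1.97, 2.32, 3.95, 0], [85, -1.97, 2.32, 3.95, 0]],
  ],
)

```text
t: 9.72
tcp_pos: [0.457, 0.1544, 0.274]
ee_rot: [[0.215, -0.813, 0.541], [-0.956, -0.289, -0.054], [0.201, -0.505, -0.84]]
contact_force: [-0.0, -0.5, 0.2]
gripper_width: 0.995
```

```bash
python3 st.py
python3 - <<'E'
from bench import arm,get_image,camera_params
import cv2,numpy as np
for n in["side","top","wrist"]:
    p,d=get_image(n);cv2.imwrite(f"pics/{n}1.png",p[...,::-1]);np.savez(f"pics/{n}1.npz",p=p,d=d)
print(camera_params('wrist'))
E
```

```text
[ 0.072 -0.025 -0.75   2.276  0.731  0.582 -2.534] [0.457  0.1544 0.274 ] [[0.215, -0.813, 0.541], [-0.956, -0.289, -0.054], [0.201, -0.505, -0.84]] tilt 0.574 yaw -0.1
{'mtx': array([[338.86844514,   0.        , 319.0452112 ],
       [  0.        , 338.86844514, 208.59475725],
       [  0.        ,   0.        ,   1.        ]]), 'cam_to_world': array([[ 0.21177287, -0.94303427,  0.25659037,  0.45934708],
       [-0.95660133, -0.2537841 , -0.14320447,  0.18514883],
       [ 0.20016528, -0.21512787, -0.95585243,  0.42140297],
       [ 0.        ,  0.        ,  0.        ,  1.        ]])}
```

View pics/side1.png

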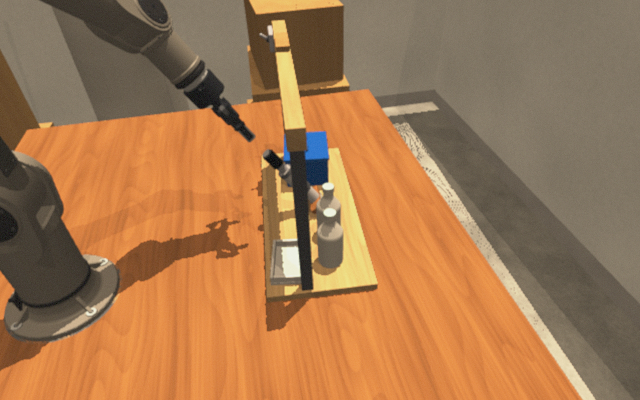

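View pics/wrist1.png

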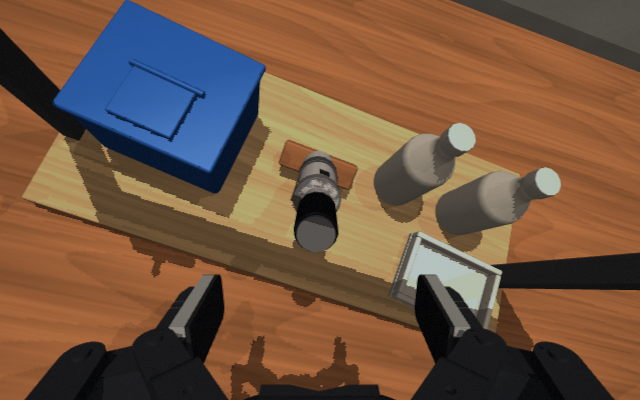

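View pics/top1.png

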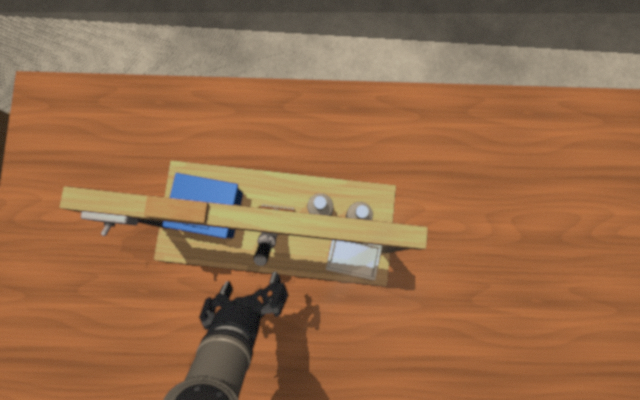

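Run:
```python
from h import *
p,d=load('pics/wrist1.npz');crop(p,260,130,380,260,6,'pics/wristc.png')
```

```text
(no output)
```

View pics/wristc.png

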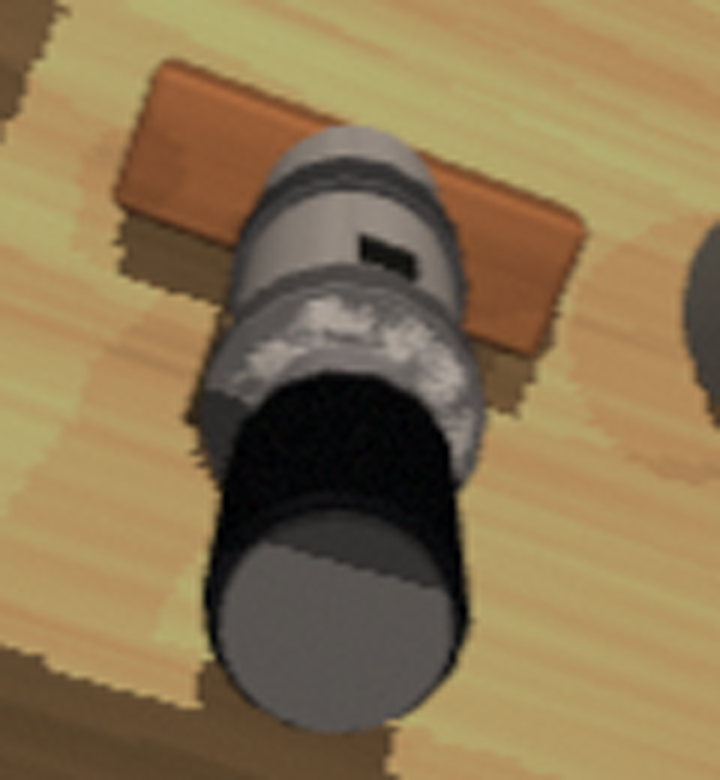

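```bash
cat > wtool.py <<'E'
from bench import camera_params,arm
from h import *
def tool(P):
    o=arm.get_obs();return o['ee_rot'].T@(np.asarray(P)-o['tcp_pos'])
E
python3 - <<'E'
from wtool import *
p,d=load('pics/wrist1.npz');c=camera_params('wrist')
print(d[225:242:4,304:330:5])
D=np.median(d[228:240,308:324]);C=w(c,316,233.3,D);print(C)
az=np.array([-.571,.0446,.820])
for nm,P in (('cap',C),('K',C-.022*az),('Kprev',[.5114,.1495,.1889]),('K71',C+.049*az)):
    print(nm,P,(tool(P)/.05).round(2))
print('mouth proj',proj(c,C-.05*az),'hole depth axis pt',proj(c,C-.076*az), 'tube low', proj(c,C-.185*az))
print('az in tool',arm.get_obs()['ee_rot'].T@az)
E
```

```text
[[0.21578763 0.21625057 0.2153722  0.21570027 0.21499151 0.2149821 ]
 [0.21835385 0.21776119 0.21589036 0.21697545 0.21687648 0.2161001 ]
 [0.21802306 0.21830004 0.21709438 0.21796569 0.21862765 0.21836086]
 [0.21858843 0.2171131  0.21983731 0.21838015 0.21907291 0.21884117]
 [0.22079204 0.21897872 0.22071731 0.21919493 0.21919182 0.22053279]]
[0.49984722 0.15179859 0.20939257]
cap [0.49984722 0.15179859 0.20939257] [-0.04  0.06  1.6 ]
K [0.51240922 0.15081739 0.19135257] [-0.04  0.05  2.04]
Kprev [0.5114, 0.1495, 0.1889] [-0.03  0.1   2.07]
K71 [0.47186822 0.15398399 0.24957257] [-0.04  0.09  0.62]
mouth proj [316.50376737 206.47263029] hole depth axis pt [316.70119997 195.95865609] tube low [317.26128384 166.13223613]
az in tool [-3.82462260e-04  3.03005807e-02 -9.99755914e-01]
```

Emit:
jog_arm(
  targets=[
    [[85, 0, 0, 0, -1.3], [85, 0, 0, 0, -2.6], [85, 0, 0, 0, -3.9], [85, 0, 0, 0, -5.2], [85, 0, 0, 0, -6.5], [85, 0, 0, 0, -7.8], [85, 0, 0, 0, -9.1], [85, 0, 0, 0, -10.4], [85, 0, 0, 0, -11.7], [85, 0, 0, 0, -13]],
  ],
)

```text
t: 11.12
tcp_pos: [0.4589, 0.1549, 0.2783]
ee_rot: [[0.732, 0.406, 0.547], [0.514, -0.856, -0.053], [0.447, 0.32, -0.835]]
contact_force: [0.1, 0.8, -0.6]
gripper_width: 0.996
```

```bash
python3 st.py;python3 - <<'E'
from wtool import *
print(tool([.5124,.1508,.1914])/.05)
E
```

```text
[ 0.024 -0.033 -0.701  2.274  0.729  0.582 -0.714] [0.4589 0.1549 0.2783] [[0.732, 0.406, 0.547], [0.514, -0.856, -0.053], [0.447, 0.32, -0.835]] tilt 0.582 yaw -0.097
[-0.03651516 -0.05208992  2.04221495]
```

Emit:
jog_arm(
  targets=[
    [[70, -0.04, -0.05, 0.5, 0], [70, -0.04, -0.05, 1.0, 0], [70, -0.04, -0.05, 1.5, 0], [70, -0.04, -0.05, 1.95, 0], [70, -0.04, -0.05, 1.95, 0], [0, -0.04, -0.05, 1.95, 0], [0, -0.04, -0.05, 1.95, 0], [0, -0.04, -0.05, 1.95, 0], [0, -0.04, -0.05, 1.95, 0]],
  ],
)

```text
t: 12.25
tcp_pos: [0.5094, 0.1517, 0.1935]
ee_rot: [[0.734, 0.403, 0.547], [0.51, -0.858, -0.052], [0.448, 0.317, -0.836]]
contact_force: [4.9, 1.9, 3.8]
gripper_width: 0.331
```

```bash
python3 st.py;python3 - <<'E'
from wtool import *
print(tool([.5124,.1508,.1914])/.05);o=arm.get_obs();print(o['contact_force'],o['moment'],o['gripper_width']*85.4)
E
```

```text
[-0.02   0.217 -0.651  2.286  1.213  0.54  -1.145] [0.5094 0.1517 0.1935] [[0.734, 0.403, 0.547], [0.51, -0.858, -0.052], [0.448, 0.317, -0.836]] tilt 0.581 yaw -0.094
[0.01665328 0.02622453 0.06987386]
[4.85934456 1.87753019 3.80603671] [ 0.66535309 -1.54586668  0.39875066] 28.27550813998897
```

Emit:
jog_arm(
  targets=[
    [[0, 0, 0, -0.25, 0], [0, -0.01, 0, -0.5, 0], [0, -0.02, 0, -0.75, 0], [0, -0.03, -0.01, -1.0, 0], [0, -0.04, -0.01, -1.2, 0], [0, -0.04, -0.01, -1.4, 0], [0, -0.04, -0.01, -1.4, 0]],
  ],
)

```text
t: 13.12
tcp_pos: [0.47, 0.1542, 0.2496]
ee_rot: [[0.736, 0.403, 0.544], [0.509, -0.86, -0.05], [0.448, 0.314, -0.837]]
contact_force: [21.2, 3.4, -14.3]
gripper_width: 0.33
```

```bash
cat > f.py <<'E'
from wtool import *
o=arm.get_obs();R=o['ee_rot'];print('F_tool',(R.T@o['contact_force']).round(1),'M_tool',(R.T@o['moment']).round(2),'w',(o['gripper_width']*85.4).round(1))
print('pos on az from K',(np.array([-.571,.0446,.820])@(o['tcp_pos']-[.5124,.1508,.1914])).round(4))
E
python3 st.py; python3 f.py
```

```text
[ 0.03   0.043 -0.715  2.291  0.878  0.556 -0.861] [0.47   0.1542 0.2496] [[0.736, 0.403, 0.544], [0.509, -0.86, -0.05], [0.448, 0.314, -0.837]] tilt 0.578 yaw -0.092Traceback (most recent call last):
  File "f.py", line 2, in <module>
    o=arm.get_obs();R=o['ee_rot'];print('F_tool',(R.T@o['contact_force']).round(1),'M_tool',(R.T@o['moment']).round(2),'w',(o['gripper_width']*85.4).round(1))
                                                                                                                           ^^^^^^^^^^^^^^^^^^^^^^^^^^^^^^^
AttributeError: 'float' object has no attribute 'round'
```

```bash
sed -i 's/(o\[.gripper_width.\]\*85.4).round(1)/o["gripper_width"]*85.4/' f.py; python3 f.py
python3 - <<'E'
from bench import get_image
from h import *
p,d=get_image('wrist');np.savez('pics/wrist2.npz',p=p,d=d);cv2.imwrite('pics/wrist2.png',p[...,::-1])
p,d=get_image('side');crop(p,215,95,345,215,6,'pics/side2c.png')
E
```

```text
F_tool [10.9  1.2 23.4] M_tool [ 0.1   2.21 -0.04] w 28.197477456652653
pos on az from K 0.0721
```

View pics/wrist2.png

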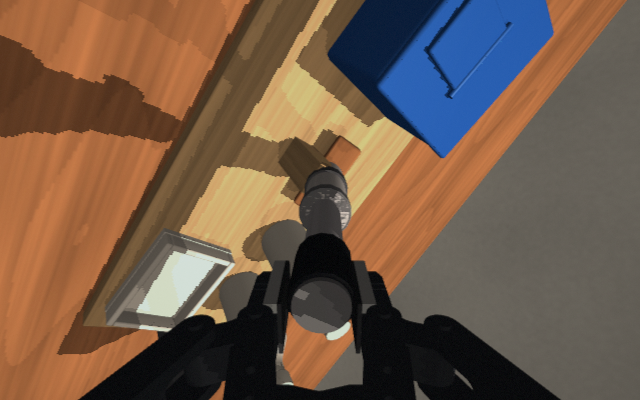

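View pics/side2c.png

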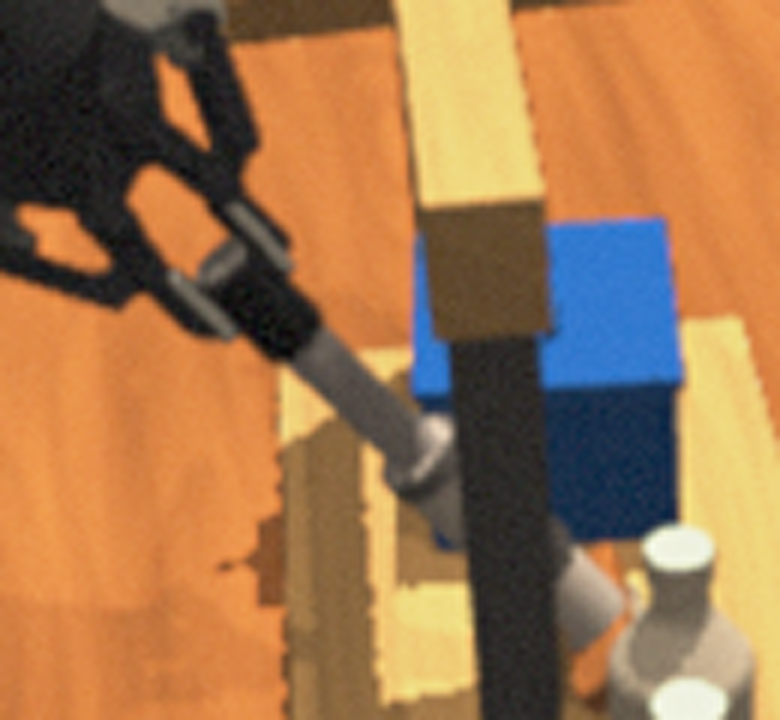

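Emit:
jog_arm(
  targets=[
    [[0, 0.02, 0, 0, -0.5], [0, 0.02, 0, 0, -1], [0, 0.02, 0, 0, -1.5], [0, 0.02, 0, 0, -2], [0, 0.02, 0, 0, -2.5], [0, 0.02, 0, 0, -3], [0, 0.02, 0, 0, -3.5], [0, 0.02, 0, 0, -4]],
  ],
)

```text
t: 14.22
tcp_pos: [0.4699, 0.1536, 0.2498]
ee_rot: [[0.413, 0.731, 0.543], [0.886, -0.461, -0.053], [0.211, 0.503, -0.838]]
contact_force: [12.8, -1.0, -4.7]
gripper_width: 0.326
```

```bash
python3 st.py; python3 f.py
```

```text
[ 0.045  0.044 -0.729  2.289  0.877  0.561 -0.302] [0.4699 0.1536 0.2498] [[0.413, 0.731, 0.543], [0.886, -0.461, -0.053], [0.211, 0.503, -0.838]] tilt 0.577 yaw -0.098
F_tool [ 3.5  7.5 10.9] M_tool [-1.02  0.98  1.3 ] w 27.86749842103526
pos on az from K 0.0723
```

Run:
```python
from bench import get_image
from h import *
p,d=get_image('wrist');np.savez('pics/wrist3.npz',p=p,d=d);crop(p,250,120,400,270,5,'pics/wrist3.png')
```

```text
(no output)
```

View pics/wrist3.png

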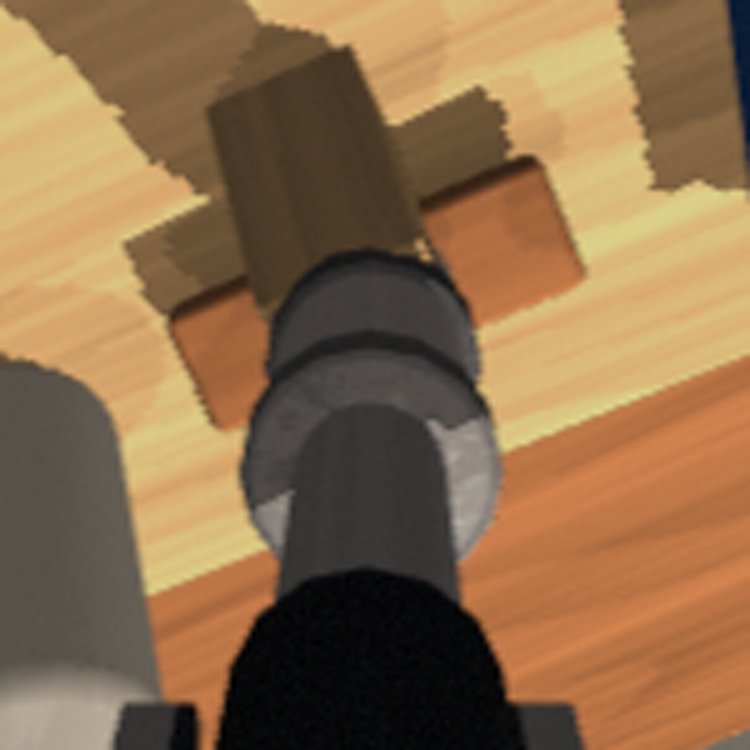

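Emit:
jog_arm(
  targets=[
    [[0, 0, 0, 0, 0.5], [0, 0, 0, 0, 1], [0, 0, 0, 0, 1.5], [0, 0, 0, 0, 2]],
  ],
)

```text
t: 14.78
tcp_pos: [0.4697, 0.155, 0.2497]
ee_rot: [[0.597, 0.59, 0.544], [0.725, -0.687, -0.05], [0.344, 0.424, -0.838]]
contact_force: [13.4, 3.7, -10.4]
gripper_width: 0.327
```

```bash
python3 f.py
```

```text
F_tool [ 7.1  0.9 15.8] M_tool [0.21 1.77 0.13] w 27.936651666077186
pos on az from K 0.0724
```

Emit:
jog_arm(
  targets=[
    [[0, 0, 0, 0, 0.5], [0, 0, 0, 0, 1], [0, 0, 0, 0, 1.5], [0, 0, 0, 0, 2], [0, 0, 0, 0, 2.5], [0, 0, 0, 0, 3]],
  ],
)

```text
t: 15.52
tcp_pos: [0.4701, 0.1558, 0.25]
ee_rot: [[0.784, 0.298, 0.545], [0.384, -0.922, -0.049], [0.488, 0.247, -0.837]]
contact_force: [18.4, 5.3, -13.6]
gripper_width: 0.325
```

```bash
python3 f.py;python3 st.py
```

```text
F_tool [ 9.8 -2.7 21.2] M_tool [ 0.99  2.33 -0.22] w 27.713303989907608
pos on az from K 0.0724
[ 0.025  0.043 -0.713  2.289  0.877  0.557 -1.002] [0.4701 0.1558 0.25  ] [[0.784, 0.298, 0.545], [0.384, -0.922, -0.049], [0.488, 0.247, -0.837]] tilt 0.578 yaw -0.089
```

Emit:
jog_arm(
  targets=[
    [[0, 0.01, 0, 0, 0.4], [0, 0.02, 0, 0, 0.8], [0, 0.02, 0, 0, 1.2], [0, 0.02, 0, 0, 1.6], [0, 0.02, 0, 0, 2.0], [0, 0.02, 0, 0, 2.4]],
  ],
)

```text
t: 16.27
tcp_pos: [0.4713, 0.1573, 0.2507]
ee_rot: [[0.838, 0.029, 0.546], [0.064, -0.997, -0.047], [0.543, 0.074, -0.837]]
contact_force: [22.3, 6.7, -15.7]
gripper_width: 0.327
```

```bash
python3 f.py
```

```text
F_tool [10.6 -7.2 25. ] M_tool [ 2.02  2.3  -1.43] w 27.893793642686816
pos on az from K 0.0724
```

Emit:
jog_arm(
  targets=[
    [[0, 0, 0, 0, -0.5], [0, 0, 0, 0, -1], [0, 0, 0, 0, -1.5], [0, 0, 0, 0, -2], [0, 0, 0, 0, -2.5], [0, 0, 0, 0, -3]],
  ],
)

```text
t: 17.02
tcp_pos: [0.4702, 0.1557, 0.2499]
ee_rot: [[0.756, 0.365, 0.543], [0.464, -0.885, -0.05], [0.462, 0.29, -0.838]]
contact_force: [12.3, 3.7, -8.8]
gripper_width: 0.324
```

```bash
python3 f.py
python3 - <<'E'
from bench import get_image
from h import *
p,d=get_image('wrist');np.savez('pics/wrist4.npz',p=p,d=d);crop(p,250,120,400,270,5,'pics/wrist4.png')
E
```

```text
F_tool [ 6.9 -1.3 13.8] M_tool [0.76 1.62 0.06] w 27.706963962417145
pos on az from K 0.0723
```

View pics/wrist4.png

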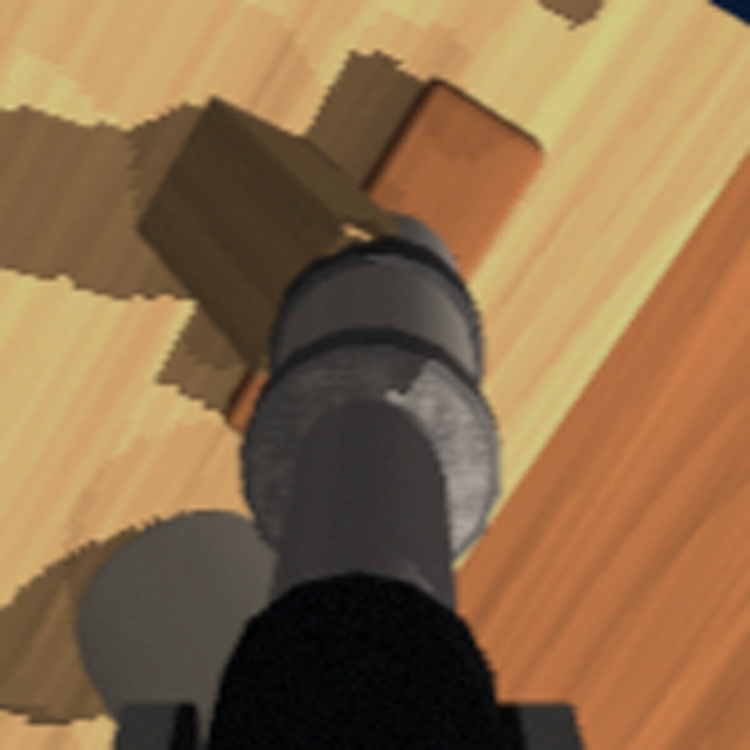

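Emit:
jog_arm(
  targets=[
    [[70, 0, 0, 0.02, 0], [70, 0, 0, 0.02, 0], [70, 0, 0, 0, 0], [70, 0, 0, -0.5, 0], [70, 0, 0, -1, 0], [70, 0, 0, -1.5, 0], [70, 0, 0, -1.6, 1.3], [70, 0, 0, -1.6, 2.6], [70, 0, 0, -1.6, 3.9], [70, 0, 0, -1.6, 5.2]],
  ],
)

```text
t: 18.32
tcp_pos: [0.4258, 0.1589, 0.3171]
ee_rot: [[0.805, -0.237, 0.543], [-0.249, -0.967, -0.054], [0.538, -0.092, -0.838]]
contact_force: [0.5, -0.5, -0.8]
gripper_width: 0.821
```

Emit:
jog_arm(
  targets=[
    [[70, 0, 0, 0, 1.3], [70, 0, 0, 0, 2.6], [70, 0, 0, 0, 3.9], [70, 0, 0, 0, 5.2], [70, 0, 0, 0, 6.2], [70, 0, 0, 0, 6.2]],
  ],
)

```text
t: 19.08
tcp_pos: [0.4259, 0.1587, 0.3171]
ee_rot: [[0.347, -0.765, 0.543], [-0.895, -0.444, -0.054], [0.282, -0.467, -0.838]]
contact_force: [-0.3, 0.3, -0.3]
gripper_width: 0.819
```

```bash
python3 st.py; python3 f.py
python3 - <<'E'
from bench import get_image
from h import *
p,d=get_image('wrist');np.savez('pics/wrist5.npz',p=p,d=d);cv2.imwrite('pics/wrist5.png',p[...,::-1]);crop(p,260,130,380,260,6,'pics/wrist5c.png')
E
```

```text
[ 0.319 -0.187 -0.942  2.251  0.411  0.604 -2.067] [0.4259 0.1587 0.3171] [[0.347, -0.765, 0.543], [-0.895, -0.444, -0.054], [0.282, -0.467, -0.838]] tilt 0.578 yaw -0.099
F_tool [-0.5  0.2  0.1] M_tool [-0.52 -0.29 -0.01] w 69.93062225412963
pos on az from K 0.1528
```

View pics/wrist5.png

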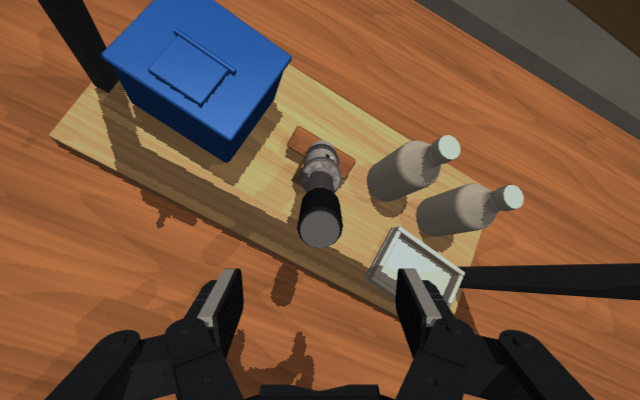

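View pics/wrist5c.png

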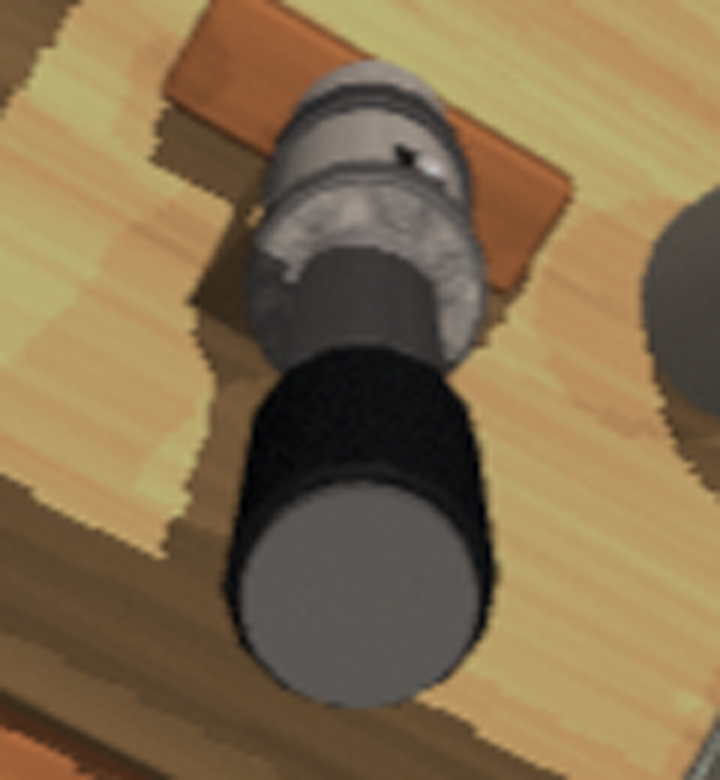

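Run:
```python
from wtool import *
p,d=load('pics/wrist5.npz');c=camera_params('wrist');az=np.array([-.571,.0446,.820])
D=np.median(d[222:236,312:328]);C=w(c,320.3,229.5,D);C0=np.array([.49985,.1518,.2094])
print('cap',C,'ext',az@(C-C0),np.linalg.norm(C-C0))
crop(p,296,135,346,175,16,'pics/wrist5d.png')
M=C0-.05*az
xs=np.cross([0.078,1,0],az);xs/=np.linalg.norm(xs);ys=np.cross(az,xs)
for v in range(150,166,2):
  r=[]
  for u in range(318,338,2):
    q=w(c,u,v,d[v,u])-M;a=q@az;r.append((round(a*1e3),round(np.hypot(q@xs,q@ys)*1e3,1)))
  print(v,r)
```

```text
cap [0.46881132 0.15410642 0.25264628] ext 0.05328789843904097 0.0532818877130232
150 [(-73, np.float64(16.1)), (-69, np.float64(16.5)), (-70, np.float64(16.4)), (-71, np.float64(16.6)), (-74, np.float64(16.6)), (-79, np.float64(16.7)), (-83, np.float64(17.3)), (-85, np.float64(18.5)), (-92, np.float64(19.5)), (-139, np.float64(19.8))]
152 [(-60, np.float64(16.5)), (-58, np.float64(16.6)), (-60, np.float64(16.2)), (-59, np.float64(16.7)), (-62, np.float64(16.6)), (-67, np.float64(16.8)), (-73, np.float64(16.9)), (-82, np.float64(17.2)), (-82, np.float64(18.9)), (-96, np.float64(19.9))]
154 [(-50, np.float64(16.4)), (-48, np.float64(16.6)), (-47, np.float64(16.7)), (-49, np.float64(16.5)), (-50, np.float64(16.9)), (-55, np.float64(16.9)), (-62, np.float64(16.8)), (-70, np.float64(17.1)), (-84, np.float64(17.5)), (-84, np.float64(19.5))]
156 [(-39, np.float64(16.6)), (-37, np.float64(16.7)), (-38, np.float64(16.5)), (-39, np.float64(16.6)), (-39, np.float64(17.0)), (-41, np.float64(17.4)), (-41, np.float64(18.4)), (-41, np.float64(19.5)), (-68, np.float64(17.6)), (-82, np.float64(18.6)
[... 322 characters left out ...]
float64(16.8)), (-19, np.float64(17.0)), (-19, np.float64(17.5)), (-20, np.float64(17.9)), (-21, np.float64(18.4)), (-25, np.float64(18.7)), (-40, np.float64(18.0)), (-64, np.float64(17.7))]
162 [(-18, np.float64(15.3)), (-18, np.float64(15.0)), (-18, np.float64(15.0)), (-18, np.float64(15.2)), (-19, np.float64(15.5)), (-17, np.float64(16.6)), (-19, np.float64(17.2)), (-18, np.float64(18.3)), (-23, np.float64(18.7)), (-51, np.float64(17.5))]
164 [(-18, np.float64(13.3)), (-18, np.float64(13.1)), (-19, np.float64(12.9)), (-18, np.float64(13.3)), (-16, np.float64(14.3)), (-19, np.float64(14.6)), (-18, np.float64(15.8)), (-18, np.float64(16.8)), (-18, np.float64(18.1)), (-22, np.float64(18.9))]
```

View pics/wrist5d.png

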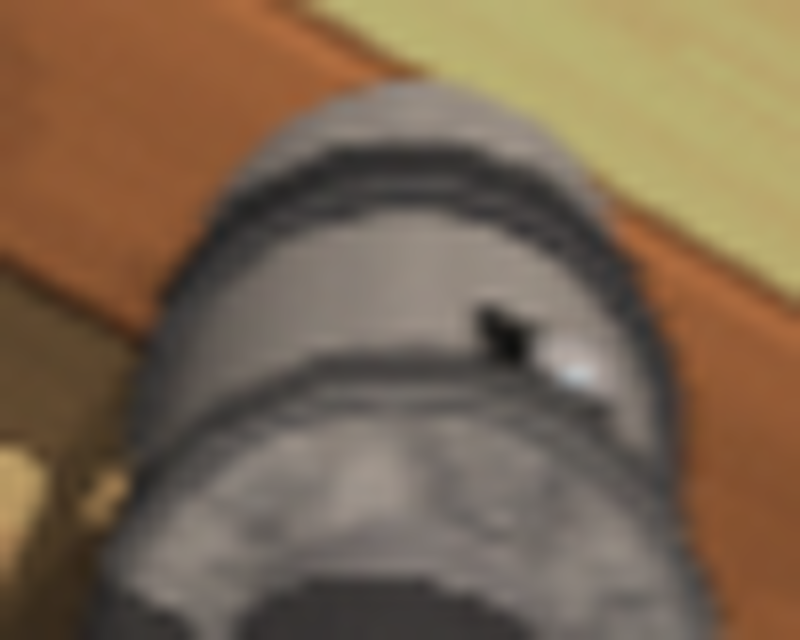

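Emit:
jog_arm(
  targets=[
    [[70, 0.6, -0.2, 0, 0], [70, 1.2, -0.4, 0, 0], [70, 1.6, -0.6, 0, 0], [70, 1.6, -0.6, 0, 0]],
  ],
)

```text
t: 19.62
tcp_pos: [0.4775, 0.0999, 0.3541]
ee_rot: [[0.346, -0.765, 0.544], [-0.895, -0.443, -0.054], [0.282, -0.468, -0.838]]
contact_force: [0.8, 0.6, -0.0]
gripper_width: 0.821
```

```bash
python3 st.py
python3 - <<'E'
from bench import get_image
from wtool import *
c=camera_params('wrist')
u=proj(c,np.array([.49985,.1518,.2094])-.092*np.array([-.571,.0446,.820]));print(u)
p,d=get_image('wrist');np.savez('pics/wrist6.npz',p=p,d=d);a,b=u.astype(int);crop(p,a-45,b-35,a+45,b+35,8,'pics/wrist6c.png')
E
```

```text
[ 0.307 -0.167 -0.728  2.173  0.306  0.612 -1.778] [0.4775 0.0999 0.3541] [[0.346, -0.765, 0.544], [-0.895, -0.443, -0.054], [0.282, -0.468, -0.838]] tilt 0.578 yaw -0.098
[244.68235309 199.50759207]
```

View pics/wrist6c.png

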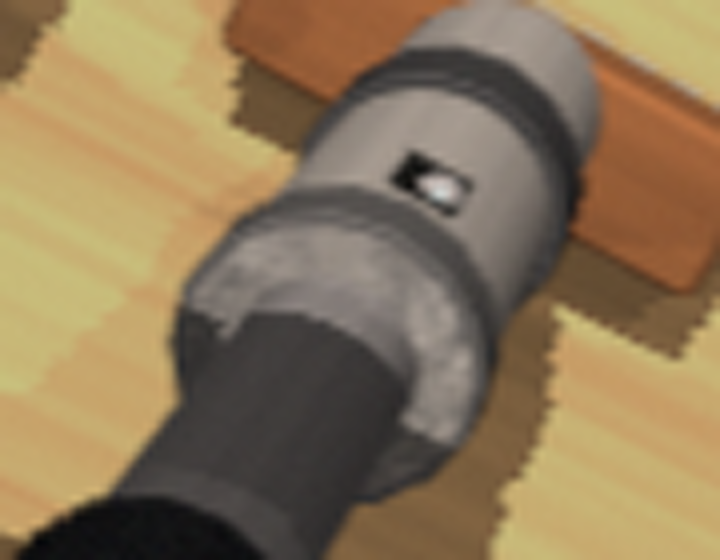

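Run:
```python
from wtool import *
p,d=load('pics/wrist6.npz');c=camera_params('wrist');az=np.array([-.571,.0446,.820]);M=np.array([.49985,.1518,.2094])-.068*az
for v in range(180,194,2):
  print(v,[(u,int(round((w(c,u,v,d[v,u])-M)@az*1e3)),float(round(np.linalg.norm(np.cross(w(c,u,v,d[v,u])-M,az))*1e3,1)),int(p[v,u].mean())) for u in range(246,264,2)])
```

```text
180 [(246, -41, 16.0, 146), (248, -42, 15.7, 152), (250, -41, 15.9, 149), (252, -44, 15.5, 151), (254, -45, 15.7, 153), (256, -49, 15.5, 154), (258, -53, 15.0, 150), (260, -56, 15.4, 145), (262, -60, 16.0, 136)]
182 [(246, -33, 15.8, 153), (248, -35, 15.3, 152), (250, -37, 15.1, 132), (252, -37, 15.5, 152), (254, -39, 15.8, 154), (256, -42, 15.6, 151), (258, -47, 15.3, 146), (260, -50, 15.7, 142), (262, -55, 15.8, 137)]
184 [(246, -27, 15.4, 152), (248, -27, 15.6, 126), (250, -27, 16.4, 25), (252, -29, 16.3, 47), (254, -33, 15.8, 130), (256, -37, 15.6, 148), (258, -41, 15.7, 144), (260, -46, 15.6, 140), (262, -51, 15.5, 131)]
186 [(246, -19, 15.7, 146), (248, -17, 17.0, 40), (250, -23, 15.7, 31), (252, -22, 16.7, 160), (254, -22, 18.0, 170), (256, -24, 18.4, 88), (258, -36, 15.7, 129), (260, -39, 16.2, 135), (262, -46, 15.8, 128)]
188 [(246, -9, 17.2, 96), (248, -12, 17.0, 131), (250, -18, 15.5, 98), (252, -19, 15.9, 105), (254, -21, 16.6, 195), (256, -21, 17.7, 126), (258, -32, 15.4, 136), (260, -36, 15.8, 131), (262, -42, 16.0, 126)]
190 [(246, -4, 17.0, 83), (248, -5, 17.4, 80), (250, -8, 17.3, 84), (252, -11, 17.2, 125), (254, -18, 15.9, 69), (256, -20, 16.3, 106), (258, -25, 16.3, 133), (260, -33, 15.6, 127), (262, -37, 16.5, 120)]
192 [(246, 0, 16.7, 107), (248, 0, 17.4, 88), (250, -3, 17.5, 80), (252, -6, 17.1, 79), (254, -9, 17.6, 108), (256, -17, 15.9, 137), (258, -23, 15.8, 129), (260, -27, 16.2, 126), (262, -34, 16.4, 114)]
```

Run:
```python
from bench import get_image,arm
from h import *
p,d=get_image('side');p0,d0=load('pics/side0.npz')
crop(np.hstack([p0[110:300,240:390],p[110:300,240:390]]),0,0,300,190,2.6,'pics/sidecmp.png')
x=np.abs(p.astype(int)-p0).mean(2);print('bottle diff',x[180:270,315:345].mean(),'caddy',x[132:180,305:328].mean(),'dish',x[240:285,270:300].mean())
print(arm.get_obs()['t'])
```

```text
bottle diff 4.97753086419753 caddy 5.07518115942029 dish 4.95283950617284
19.725
```

View pics/sidecmp.png

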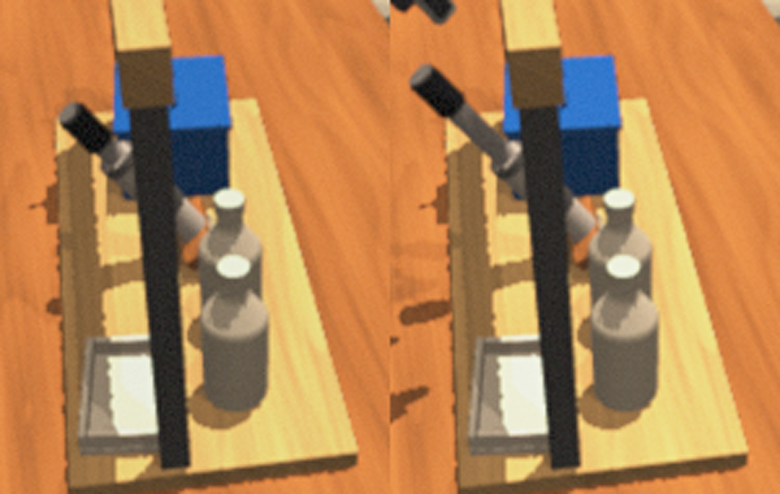

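```bash
python3 -c "
from bench import arm
print(arm.hand_in())"
```

```text
the job is handed in; nothing more can be done
None
```

The grout brush is locked at full length in its clip. I handed the job in at 19.7 s of the 54 s allowed; no verdict was reported.

**What I did**
- **Tilt:** The jog rows can't tilt the tool. I got the 0.58 rad lean by driving the arm upward past a joint limit several times, then came in along the tube.
- **Draw out:** I gripped the knob and pulled until I felt the hard stop at about 23 N.
- **Twist:** I twisted first one way, then the other. The twist jammed at about 1.3–1.4 N m both ways, within a small range, which fits the lock rather than the end stops.
- **Release:** I opened the gripper and backed off clear of everything.

**Last checks**
- **Button:** Two wrist pictures from different angles show the bright steel pin in the lock hole. Depth puts it about 2.5–3 mm proud of the tube. I didn't measure the pin's full 7 mm travel.
- **Extension:** The knob's end disc is about 121 mm from the mouth, which means about 71 mm of extension.
- **Other objects:** The caddy, soap dish and both bottles look upright and unmoved in before-and-after side pictures.
- **Contact:** The force readings were near zero after letting go.

**What disagreed**
- The handle moved only about 53 mm while the tool moved about 69 mm. It had started roughly 18 mm out, not fully in as I first assumed, and the pads slipped about 15 mm along the knob at the stop.
- My first reading of the jam was "end stop", because the twist felt free when I turned back. The later torque readings and the pictures showed the button had already clicked in.

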